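# Restock the bar caddy

### The job

Restock the low wooden bar caddy: stand the brown-lidded spice jar in its green cup, the salt shaker in the white cup, the amber dropper bottle in the orange cup and the silver bottle stopper, on its knob, in the blue cup. Each should stand upright inside its cup; set them down, do not drop them. The grey-lidded olive jar and the hourglass-shaped steel measure do not belong in the caddy: leave them where they stand.

Things in the scene. Friction and masses are not known exactly. Their poses are not given: they have to be found in the camera images.
- spice_jar_mid (a point): the glass spice jar with the dark brown lid (a small green dot on top of it) and green label, standing upright, 44 mm in diameter, 105 mm high (lid is the top 20 mm), 0.11 kg; belongs in the green cup. Point: its centre, half-way up (52 mm above its foot); z axis up. Too tall for a low grip (the palm would meet the lid): grasp it 25 to 35 mm above this point, round the top of the body and the lid
- salt_mid (a point): the glass salt shaker with a steel top, upright, 44 mm in diameter up to 70 mm, steel top 34 mm in diameter, 90 mm high in all, 0.1 kg; belongs in the white cup. Point: its centre, half-way up (45 mm above its foot); z axis up
- dropper_mid (a point): the small amber dropper bottle on the open worktop (the dark bottles far to the right behind the tray are not meant) with a black rubber bulb and a label, upright, 33 mm in diameter up to 70 mm, shoulder, collar and slim bulb above, 102 mm high, 0.07 kg; belongs in the orange cup. Point: its centre, half-way up (51 mm above its foot); z axis up. Grasp it there or a few mm higher
- stopper_mid (a point): the pale silver bottle stopper standing on its round knob: knob 35 mm in diameter and 20 mm high at the bottom, stem 18 mm in diameter above it, 52 mm high in all, 0.07 kg; belongs in the blue cup. Point: its centre, half-way up (26 mm above its foot); z axis up. Grasp the stem 8 to 15 mm above this point; the knob can be taken too
- green_cup (a point): fixed shallow round cup, green inside and out, in one corner of the low dark-wood caddy (which corner changes). Inside diameter 62 mm, outside 72 mm, rim 8 mm above its floor and 19 mm above the worktop. Point: centre of the cup's floor, 11 mm above the worktop. Caddy: fixed, 190 mm square, walls 24 mm high, cups in a 2 x 2 square 86 mm apart, turned up to 25 degrees
- white_cup (a point): fixed shallow round cup, white inside and out, in one corner of the low dark-wood caddy (which corner changes). Inside diameter 62 mm, outside 72 mm, rim 8 mm above its floor and 19 mm above the worktop. Point: centre of the cup's floor, 11 mm above the worktop. Wall cabinets overhang the back (front face about 0.63 m ahead of the robot, underside 0.47 m up): carry in straight lines, not in an arc that swings to the back
- orange_cup (a point): fixed shallow round cup, orange inside and out, in one corner of the low dark-wood caddy (which corner changes). Inside diameter 62 mm, outside 72 mm, rim 8 mm above its floor and 19 mm above the worktop. Point: centre of the cup's floor, 11 mm above the worktop. 
- blue_cup (a point): fixed shallow round cup, blue inside and out, in one corner of the low dark-wood caddy (which corner changes). Inside diameter 62 mm, outside 72 mm, rim 8 mm above its floor and 19 mm above the worktop. Point: centre of the cup's floor, 11 mm above the worktop. 
- olive_mid (a point): look-alike that stays: larger glass jar with a silver-grey lid and green label, 63 mm in diameter, 110 mm high. Point: its centre, half-way up (55 mm above its foot)
- measure_mid (a point): look-alike that stays: two-ended bar measure of dull silver steel, open-topped, hourglass-shaped, 43 mm in diameter, 78 mm high. Point: its centre, half-way up (39 mm above its foot)

How it is judged:
By the outcome, as a careful person would: the job done as asked, in the order asked, and still so for the second after the job is handed in, with the robot touching nothing.
It also fails if it takes over 112 s, if anything falls off the work surface, if the arm or the gripper's body presses on something with over 40 N, if the wrist force passes 120 N, or if a joint passes its speed limit or range.

### The arm

A 6-joint arm with a two-finger parallel gripper is mounted at the origin on a cart in front of the work surface, level with it; the furniture and walls round the work are solid. World frame = base frame: x ahead of the robot, y to its left, z up, the work surface at z = 0. Lengths are in m, angles in degrees, forces in N, time in s.
With the tool pointing down it reaches from about 0.25 to 0.725 m from the base axis. Payload 4 kg.
Tool frame: the origin (TCP) lies midway between the tips of the shut fingers; the grasp point (between the pads) lies r.hold_point_z behind it (r.hold_point_z is the distance from the TCP to the grasp point, in m); z points along the fingers, y is the line along which they close (so a half turn about z gives the same grasp; the last joint's range is limited). The gripper opens to 85 mm and grips with 20 to 120 N. Pads are 22 mm wide; open, the fingers measure 114 mm over their backs; the gripper's body (76 mm by 85 mm) begins 54 mm behind the grasp point. The pads swing forward as they close: fully open they stand 13 mm farther back than shut.
Start: joints at [-65.833, 13.785, 0.286, 76.501, 0, 90], TCP at [0.205, -0.456, 0.231] pointing down, gripper open.
Joint ranges: [-155.79, 155.79], [-60.16, 107.12], [-62.33, 73.08], [-114, 123.19], [-81.49, 82.49], [-180, 180]. Speed limits (degrees/s): [159.86, 159.86, 180, 180, 180, 180].

### API

Orientations are given as a 3x3 rotation matrix whose columns are the frame's x, y, z axes.
In Python, from station import r, viewer, order gives the robot as it stands.
- The arm moves only by the tool move_arm, never from a script. Its argument "increments" is text: rows parted by semicolons, each of 7 numbers parted by spaces: the shift along the tool's x, y, z in m, then the turn, a rotation vector about the tool's x, y, z in rad, then the closure, from 0 (fully open) to 1 (shut). In form: tx ty tz wx wy wz hand; .... A call has exactly 8 rows; each row shifts and turns the commanded pose from where the row before left it, along the tool's axes as they then stand; what a row does not reach is not made up. A row lasts 1/8 s, in which the tool goes at most 62.5 mm and 10.7 degrees, less where a joint would pass 70% of its speed; a pose out of reach is approached as far as the arm can. A call is refused whole if a number of a shift passes 0.0625 or a number of a turn 0.188, either way. A call with a gripper value outside its range is refused whole. The fingers move at their own pace and stop on an object; "newtons" is the grip in N (left out, the last holds). Time passes only in rows, so rows that do not move let the fingers close, or fill a call up. It gives the time, the measured TCP pose, the force, the opening and the grip force at its end, in the units of the state.
- r.sense(): the state, without advancing time (a new reading comes with each control period).
- viewer.camera(name): name is "scene" or "top" or "wrist"; returns (picture, depth): 420x560x3 uint8, blue, green, red; 420x560 float32, m along the optical axis (not along the pixel's ray), 0 where there is no reading.
- viewer.calibration(name): a dict with "mtx" (3x3 intrinsics, pixels), "world_to_cam" (4x4, takes a point from world to camera coordinates). Camera axes: x right, y up, looking along -z (the intrinsics and any distortion apply to the point x, -y, -z); pixel columns grow to the right and rows downward; lengths in m; the calibration is good to about 2 mm. A picture is of the moment at which its call begins: read the wrist's pose just before it. calibration takes no time and is no camera call; for the wrist camera it gives the pose at the moment of the call.
- order.finish_job(): hands the job in; it is judged then, once.
The state is a dict: "t": time; "joint_positions": joint angles; "qvel": joint speeds; "joint_efforts": joint torques, N m; "tool_pos": TCP position; "ee_rot": TCP orientation; "contact_force": force on the tool from outside, world axes, zero at the start; "torque": the same for the moment, N m; "grip_width": finger opening in m; "finger_force": force on a finger pad.
Only numpy, scipy, OpenCV 4.12 (cv2) and the standard library are available. Lean on these libraries where they do the work, as an engineer would, in place of code of your own. Each camera call takes 0.05 s, during which the arm holds its last target. There are 200 camera calls.

## Working session

There is one attempt and no reset: what is moved stays moved. The work goes in short steps, Python scripts to look and compute and a tool call to move; the robot and the scene stay as the last step left them, time stands still between calls to the robot, and variables do not carry over. Pictures are saved under pics/ and viewed, at most 14 in all, crops included, and the job is handed in when it is done.

Besides the shell and the picture viewer there is one more tool, called after "Call:" as name(argument=value, ...) on one line, values as JSON. move_arm: Moves the arm, as the interface text tells. Its arguments: {"type":"object","properties":{"increments":{"type":"string"},"newtons":{"type":"number"}},"required":["increments"]}

```bash
ls; mkdir -p pics; python3 - <<'E'
from station import r,viewer,order
import cv2,numpy as np
s=r.sense();print(s['t'],s['tool_pos'],np.round(s['ee_rot'],3).tolist(),s['grip_width'],r.hold_point_z)
for n in("top","scene"):
    p,d=viewer.camera(n);cv2.imwrite(f'pics/{n}0.png',p);np.savez(f'{n}0.npz',p=p,d=d,**viewer.calibration(n))
    print(viewer.calibration(n))
E
```

```text
pics
0.0 [ 0.20442301 -0.45558578  0.23039899] [[0.912, 0.409, -0.001], [0.409, -0.912, 0.002], [0.0, -0.002, -1.0]] 0.08525892638194435 0.0187
{'mtx': array([[396.41380212,   0.        , 277.52808407],
       [  0.        , 396.41380212, 210.36391734],
       [  0.        ,   0.        ,   1.        ]]), 'world_to_cam': array([[-0.0037519 , -0.99999028, -0.00231528, -0.04197339],
       [ 0.99680576, -0.00392464,  0.07976758, -0.50712517],
       [-0.07977589, -0.0020086 ,  0.9968108 , -0.92663662],
       [ 0.        ,  0.        ,  0.        ,  1.        ]])}
{'mtx': array([[379.67664521,   0.        , 280.35863389],
       [  0.        , 379.67664521, 213.56152384],
       [  0.        ,   0.        ,   1.        ]]), 'world_to_cam': array([[ 0.99456228,  0.10413751,  0.00111658, -0.49951926],
       [-0.0817816 ,  0.77432489,  0.62748126,  0.05142894],
       [ 0.06447974, -0.62416051,  0.77863086, -1.00889817],
       [ 0.        ,  0.        ,  0.        ,  1.        ]])}
```

View pics/top0.png

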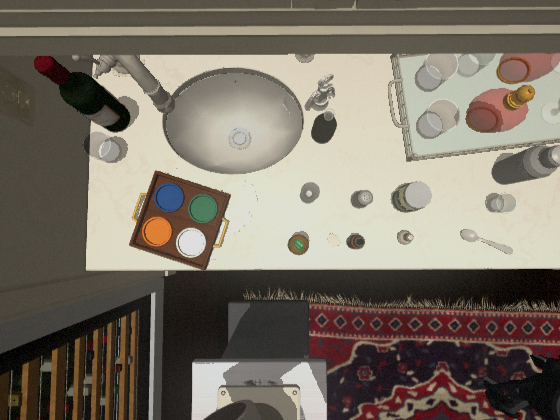

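View pics/scene0.png

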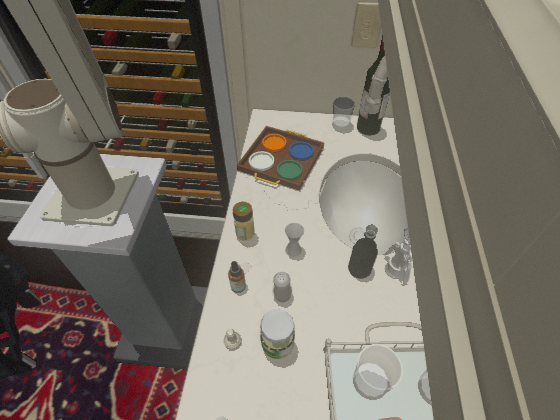

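The top view shows blue cup (169,197), green (203,208), orange (158,232), white (191,242); spice jar (298,243), measure (309,192), salt (364,198), olive (413,196), dropper (356,241), stopper (405,237). The scene view agrees. Now measuring.

```bash
cat > h.py <<'E'
import numpy as np,cv2
def cloud(d,K,W):
    v,u=np.indices(d.shape);x=(u-K[0,2])/K[0,0]*d;y=(v-K[1,2])/K[1,1]*d
    T=np.linalg.inv(W);return np.stack([x,-y,-d],-1)@T[:3,:3].T+T[:3,3]
def ray(u,v,z,K,W):
    T=np.linalg.inv(W);q=T[:3,:3]@np.array([(u-K[0,2])/K[0,0],-(v-K[1,2])/K[1,1],-1]);o=T[:3,3]
    return o+q*(z-o[2])/q[2]
E
python3 - <<'E'
import numpy as np,cv2
from h import *
T=np.load('top0.npz');K,W=T['mtx'],T['world_to_cam'];P=cloud(T['d'],K,W)
print('table z',np.round([P[250,270,2],P[255,330,2],P[260,430,2],P[175,350,2]],4))
hsv=cv2.cvtColor(T['p'],cv2.COLOR_BGR2HSV)
S=np.load('scene0.npz');KS,WS=S['mtx'],S['world_to_cam'];PS=cloud(S['d'],KS,WS);hs=cv2.cvtColor(S['p'],cv2.COLOR_BGR2HSV)
rg={'blue':((100,100,60),(125,255,255)),'green':((60,80,40),(90,255,255)),'orange':((8,150,150),(22,255,255)),'white':((0,0,170),(180,45,255))}
for nm,(H,k,KK,WW,box,PP) in {'top':(hsv,1,K,W,(130,170,235,268),P),'scene':(hs,1,KS,WS,(238,125,325,188),PS)}.items():
  for c,(a,b) in rg.items():
    m=cv2.inRange(H,a,b);z=np.zeros_like(m);x0,y0,x1,y1=box;z[y0:y1,x0:x1]=m[y0:y1,x0:x1]
    bad=(np.abs(PP[...,2]-.015)>.012);z[bad]=0
    n,l,st,ce=cv2.connectedComponentsWithStats(z);i=1+np.argmax(st[1:,4])
    cs=max(cv2.findContours((l==i).astype('u1'),0,1)[0],key=cv2.contourArea);e=cv2.fitEllipse(cv2.convexHull(cs))
    print(nm,c,st[i],np.round(e[0],1),np.round(e[1],1),np.round(ray(*e[0],.019,KK,WW),4), 'depth z',np.round(np.median(PP[l==i][:,2]),3))
obj={'spice':((298,243),.105),'measure':((309,192),.078),'salt':((364,198),.09),'olive':((413,196),.11),'dropper':((356,241),.102),'stopper':((405,237),.052)}
for n,((u,v),h) in obj.items():
  g=ray(u,v,h,K,W)
  out=[]
  for PP,nm in((P,'top'),(PS,'sc')):
    near=(np.hypot(PP[...,0]-g[0],PP[...,1]-g[1])<.045)&(PP[...,2]>.01)&(PP[...,2]<.15)
    q=PP[near]; 
    if len(q)==0: print(n,nm,'none');continue
    zt=np.percentile(q[:,2],98);t=q[q[:,2]>zt-.012][:,:2];c,rad=cv2.minEnclosingCircle(t.astype('f4'))
    a,ra=cv2.minEnclosingCircle(q[:,:2].astype('f4'))
    print(n,nm,'ray',np.round(g[:2],4),'ztop',round(zt,4),'c',np.round(c,4),round(rad,4),'med',np.round(np.median(t,0),4),'all',np.round(a,4),round(ra,4),len(q))
E
```

```text
table z [ 0.0008 -0.0001 -0.0014 -0.0004]
top blue [154 183  30  29 669] [168.4 197.1] [28.9 29.5] [0.5401 0.2177 0.019 ] depth z 0.011
top green [188 194  29  29 623] [202.2 208.1] [28.4 28.9] [0.5132 0.1365 0.019 ] depth z 0.011
top orange [142 217  30  30 662] [156.3 231.1] [29.3 30. ] [0.4585 0.2451 0.019 ] depth z 0.012
top white [176 228  30  30 652] [190.4 242.3] [29.2 29.6] [0.4317 0.1635 0.019 ] depth z 0.011
scene blue [290 144  24  14 245] [300.6 150.3] [13.6 25. ] [0.5388 0.2099 0.019 ] depth z 0.01
scene green [278 163  23  15 235] [288.9 170. ] [14.5 21.6] [0.5125 0.1263 0.019 ] depth z 0.01
scene orange [262 134  25  16 270] [273.9 141.2] [16.  23.8] [0.458  0.2411 0.019 ] depth z 0.011
scene white [249 152  25  17 281] [261.1 159.7] [16.8 24.9] [0.4313 0.159  0.019 ] depth z 0.01
spice top ray [ 0.4293 -0.088 ] ztop 0.1082 c [ 0.4266 -0.0888] 0.0218 med [ 0.4271 -0.0881] all [ 0.426  -0.0888] 0.0226 338
spice sc ray [ 0.4293 -0.088 ] ztop 0.1058 c [ 0.4247 -0.0913] 0.0231 med [ 0.4268 -0.0951] all [ 0.4254 -0.0912] 0.0234 694
measure top ray [ 0.5435 -0.115 ] ztop 0.0
[... 515 characters left out ...]
.3471] 0.03 med [ 0.5323 -0.3464] all [ 0.533  -0.3469] 0.0323 934
olive sc ray [ 0.5298 -0.3376] ztop 0.1107 c [ 0.533  -0.3504] 0.0304 med [ 0.5334 -0.353 ] all [ 0.5329 -0.3512] 0.0322 1425
dropper top ray [ 0.4331 -0.2139] ztop 0.0994 c [ 0.431  -0.2247] 0.0064 med [ 0.4331 -0.2246] all [ 0.432  -0.2245] 0.0166 210
dropper sc ray [ 0.4331 -0.2139] ztop 0.098 c [ 0.4328 -0.2301] 0.0052 med [ 0.4329 -0.2299] all [ 0.4326 -0.2289] 0.0168 379
stopper top ray [ 0.442  -0.3362] ztop 0.0525 c [ 0.442  -0.3477] 0.0083 med [ 0.4419 -0.3458] all [ 0.442  -0.3483] 0.0174 157
stopper sc ray [ 0.442  -0.3362] ztop 0.0507 c [ 0.4421 -0.3509] 0.0083 med [ 0.4431 -0.3525] all [ 0.4423 -0.3502] 0.017 227
```

Call:
move_arm(increments="0 0 0 0 0 -0.165 0; 0 0 0 0 0 -0.165 0; 0 0 0 0 0 -0.165 0; 0 0 0 0 0 -0.165 0; 0 0 0 0 0 -0.165 0; 0.042 0.0095 0 0 0 0 0; 0.042 0.0095 0 0 0 0 0; 0.042 0.0095 0 0 0 0 0", newtons=30)

```text
t: 1.1
tool_pos: [0.2721, -0.3445, 0.2308]
ee_rot: [[0.319, 0.948, -0.001], [0.948, -0.319, 0.001], [0.001, -0.001, -1.0]]
contact_force: [-0.2, 0.4, 0.8]
grip_width: 0.0859
finger_force: 0.0
```

Call:
move_arm(increments="0.042 0.0095 0 0 0 0 0; 0.042 0.0095 0 0 0 0 0; 0.042 0.0095 0 0 0 0 0; 0.042 0.0095 0 0 0 0 0; 0.042 0.0095 0 0 0 0 0; 0.042 0.0095 0 0 0 0 0; 0.042 0.0095 0 0 0 0 0; 0 0 0 0 0 0 0")

```text
t: 2.1
tool_pos: [0.4293, -0.0861, 0.2308]
ee_rot: [[0.314, 0.95, -0.001], [0.95, -0.314, 0.001], [0.0, -0.001, -1.0]]
contact_force: [-0.1, -0.5, 0.1]
grip_width: 0.0854
finger_force: 0.0
```

```bash
cat >> h.py <<'E'
def tool_delta(s,target):
    "shift in tool axes from the measured TCP to a world target"
    return np.asarray(s['ee_rot']).T@(np.asarray(target)-s['tool_pos'])
E
python3 - <<'E'
from station import r,viewer
from h import *
s=r.sense();print(s['t'],np.round(s['tool_pos'],4),np.round(s['ee_rot'],3).tolist(),np.round(s['joint_positions'],1))
C=viewer.calibration('wrist');p,d=viewer.camera('wrist');cv2.imwrite('pics/w1.png',p);np.savez('w1.npz',p=p,d=d,**C)
P=cloud(d,C['mtx'],C['world_to_cam'])
for n,g,h in(('spice',(.4262,-.09),.105),):
    near=(np.hypot(P[...,0]-g[0],P[...,1]-g[1])<.05)&(P[...,2]>.01)&(P[...,2]<.13);q=P[near]
    zt=np.percentile(q[:,2],98);t=q[q[:,2]>zt-.01][:,:2];c,rad=cv2.minEnclosingCircle(t.astype('f4'));print(n,zt,c,rad,len(t))
E
```

```text
2.1 [ 0.4293 -0.0861  0.2308] [[0.314, 0.95, -0.001], [0.95, -0.314, 0.001], [0.0, -0.001, -1.0]] [-11.4   6.8  -8.4  74.9   0.   96.9]
spice 0.10741220230474434 (0.4268079996109009, -0.09194163978099823) 0.02202782779932022 2445
```

View pics/w1.png

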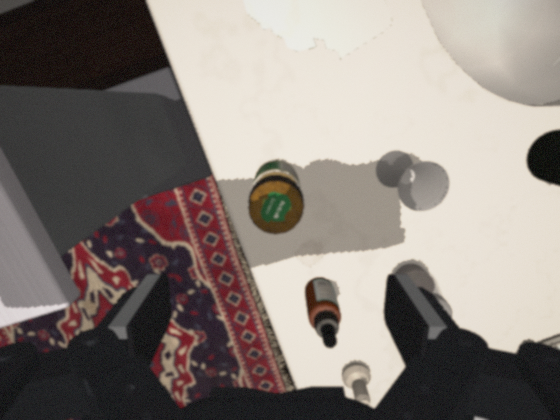

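The wrist view shows the spice jar (277,205), the measure at upper right and the dropper (323,310). The jar's point agrees across three views: about (0.426, -0.091).

Call:
move_arm(increments="-0.0057 -0.0013 0.03 0 0 0 0; 0 0 0.04 0 0 0 0; 0 0 0.04 0 0 0 0; 0 0 0.04 0 0 0 0; 0 0 0.02 0 0 0 0; 0 0 0 0 0 0 0; 0 0 0 0 0 0 0.8; 0 0 0 0 0 0 0.8", newtons=35)

```text
t: 3.15
tool_pos: [0.4264, -0.0938, 0.0625]
ee_rot: [[0.319, 0.948, 0.002], [0.948, -0.319, -0.001], [0.0, 0.003, -1.0]]
contact_force: [0.1, 0.3, -0.0]
grip_width: 0.0515
finger_force: 0.0
```

Call:
move_arm(increments="0 0 0 0 0 0 0.8; 0 0 0 0 0 0 0.8; 0 0 0 0 0 0 0.8; 0 0 0 0 0 0 0.8; 0 0 0 0 0 0 0.8; 0 0 0 0 0 0 0.8; 0 0 0 0 0 0 0.8; 0 0 0 0 0 0 0.8")

```text
t: 4.15
tool_pos: [0.4263, -0.0935, 0.0625]
ee_rot: [[0.318, 0.948, 0.002], [0.948, -0.318, -0.001], [-0.0, 0.002, -1.0]]
contact_force: [-1.6, -0.4, 6.2]
grip_width: 0.0435
finger_force: 35.0
```

Call:
move_arm(increments="0 0 -0.02 0 0 0 0.8; 0 0 -0.035 0 0 0 0.8; 0 0 -0.035 0 0 0 0.8; 0.0345 0.005 0 0 0 0 0.8; 0.0345 0.005 0 0 0 0 0.8; 0.0345 0.005 0 0 0 0 0.8; 0.0345 0.005 0 0 0 0 0.8; 0 0 0 0 0 0 0.8")

```text
t: 5.15
tool_pos: [0.4891, 0.0331, 0.1512]
ee_rot: [[0.315, 0.949, 0.001], [0.949, -0.315, 0.0], [0.0, 0.0, -1.0]]
contact_force: [0.2, 0.0, -1.4]
grip_width: 0.0433
finger_force: 36.0
```

```bash
cat > cups.py <<'E'
from station import r,viewer
from h import *
import sys
s=r.sense();C=viewer.calibration('wrist');p,d=viewer.camera('wrist');n=sys.argv[1];cv2.imwrite(f'pics/{n}.png',p)
print(np.round(s['tool_pos'],4));K,W=C['mtx'],C['world_to_cam'];P=cloud(d,K,W);H=cv2.cvtColor(p,cv2.COLOR_BGR2HSV)
rg={'blue':((100,100,40),(125,255,255)),'green':((60,80,30),(90,255,255)),'orange':((8,150,100),(22,255,255)),'white':((0,0,120),(180,60,255))}
ap={'blue':(.54,.215),'green':(.513,.134),'orange':(.4585,.243),'white':(.4317,.161)}
for c,(a,b) in rg.items():
    m=cv2.inRange(H,a,b);m[np.hypot(P[...,0]-ap[c][0],P[...,1]-ap[c][1])>.045]=0;m[np.abs(P[...,2]-.013)>.012]=0
    cs=cv2.findContours(m,0,1)[0]
    if not cs: continue
    cs=cv2.convexHull(max(cs,key=cv2.contourArea))
    if len(cs)<6: continue
    q=P[m>0];f=q[np.abs(q[:,2]-np.median(q[:,2]))<.004];cc,rr=cv2.minEnclosingCircle(f[:,:2].astype('f4'))
    e=cv2.fitEllipse(cs);print(c,np.round(e[0],0),np.round(e[1],0),'rim ray',np.round(ray(*e[0],.019,K,W)[:2],4),'floor pts',np.round(cc,4),round(rr,4),np.round(np.median(q[:,2]),4))
E
python3 cups.py w2
```

```text
[0.4891 0.0331 0.1512]
green [264.  52.] [100. 109.] rim ray [0.5142 0.1352] floor pts [0.514  0.1339] 0.0312 0.0119
white [141.  52.] [101. 115.] rim ray [0.4327 0.1623] floor pts [0.4297 0.1634] 0.0383 0.0119
```

View pics/w2.png

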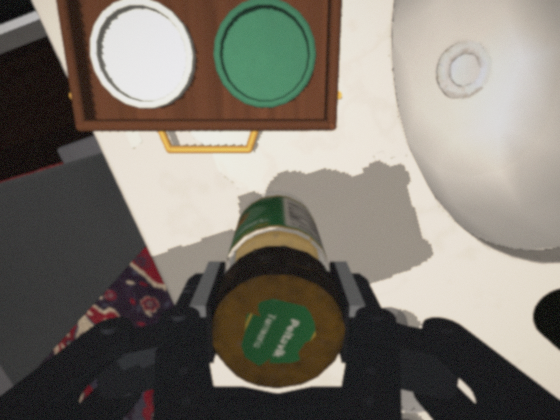

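The picture shows the jar upright in the gripper, white cup (141,52), green cup (264,52), both clear ahead. Green is at (0.514, 0.1345).

Call:
move_arm(increments="0.034 -0.003 0 0 0 0 0.8; 0.034 -0.003 0 0 0 0 0.8; 0.0335 -0.0025 0 0 0 0 0.8; 0 0 0 0 0 0 0.8; 0 0 0.025 0 0 0 0.8; 0 0 0.025 0 0 0 0.8; 0 0 0.015 0 0 0 0.8; 0 0 0.008 0 0 0 0.8")

```text
t: 6.2
tool_pos: [0.512, 0.129, 0.0776]
ee_rot: [[0.32, 0.948, -0.001], [0.948, -0.32, -0.001], [-0.001, -0.001, -1.0]]
contact_force: [-0.2, 0.9, -1.0]
grip_width: 0.043
finger_force: 36.0
```

Call:
move_arm(increments="0 0 0.001 0 0 0 0.8; 0 0 0.001 0 0 0 0.8; 0 0 0.001 0 0 0 0.8; 0 0 0.001 0 0 0 0.8; 0 0 0 0 0 0 0.8; 0 0 0 0 0 0 0.8; 0 0 0 0 0 0 0.8; 0 0 0 0 0 0 0.8")

```text
t: 7.2
tool_pos: [0.5126, 0.1301, 0.0743]
ee_rot: [[0.318, 0.948, 0.0], [0.948, -0.318, -0.0], [0.0, 0.0, -1.0]]
contact_force: [0.5, -0.2, -1.2]
grip_width: 0.0431
finger_force: 36.0
```

Call:
move_arm(increments="0.001 0 0.001 0 0 0 0.8; 0 0 0.0005 0 0 0 0.8; 0 0 0 0 0 0 0.8; 0 0 0 0 0 0 0.8; 0 0 0 0 0 0 0.43; 0 0 0 0 0 0 0.43; 0 0 0 0 0 0 0.3; 0 0 0 0 0 0 0.3")

```text
t: 8.2
tool_pos: [0.5129, 0.1311, 0.0727]
ee_rot: [[0.318, 0.948, -0.0], [0.948, -0.318, -0.0], [-0.0, -0.0, -1.0]]
contact_force: [-0.8, 0.4, -0.3]
grip_width: 0.0599
finger_force: 0.0
```

Call:
move_arm(increments="0 0 -0.03 0 0 0 0.3; 0 0 -0.05 0 0 0 0.3; 0 0 -0.05 0 0 0 0.3; -0.043 0.017 0 0 0 0 0.3; -0.043 0.017 0 0 0 0 0.3; -0.043 0.017 0 0 0 0 0.3; -0.043 0.017 0 0 0 0 0.2; -0.043 0.017 0 0 0 0 0.1")

```text
t: 9.2
tool_pos: [0.525, -0.1013, 0.2028]
ee_rot: [[0.318, 0.948, 0.0], [0.948, -0.318, 0.0], [0.0, 0.0, -1.0]]
contact_force: [0.2, 0.3, -0.6]
grip_width: 0.0768
finger_force: 0.0
```

Call:
move_arm(increments="-0.043 0.017 0 0 0 0 0.1; -0.043 0.017 0 0 0 0 0.1; -0.043 0.016 0 0 0 0 0.1; 0 0 0 0 0 0 0.1; 0 0 0 0 0 0 0.1; 0 0 0 0 0 0 0.1; 0 0 0 0 0 0 0.1; 0 0 0 0 0 0 0.1")

```text
t: 10.2
tool_pos: [0.5315, -0.2372, 0.203]
ee_rot: [[0.317, 0.948, 0.0], [0.948, -0.317, -0.0], [-0.0, 0.0, -1.0]]
contact_force: [-0.3, 0.4, 0.6]
grip_width: 0.0767
finger_force: 0.0
```

```bash
cat > find.py <<'E'
from station import r,viewer
from h import *
import sys
gx,gy,h,tz=map(float,sys.argv[1:5])
s=r.sense();C=viewer.calibration('wrist');p,d=viewer.camera('wrist');cv2.imwrite(f'pics/{sys.argv[5]}.png',p)
P=cloud(d,C['mtx'],C['world_to_cam']);near=(np.hypot(P[...,0]-gx,P[...,1]-gy)<.035)&(P[...,2]>.008)&(P[...,2]<.13);q=P[near]
zt=np.percentile(q[:,2],98);t=q[q[:,2]>zt-.01][:,:2];c,R=cv2.minEnclosingCircle(t.astype('f4'));a,Ra=cv2.minEnclosingCircle(q[:,:2].astype('f4'))
print(s['tool_pos'],'ztop',zt,'top',np.round(c,4),R,'all',np.round(a,4),Ra,'delta to guess',np.round(tool_delta(s,(gx,gy,tz)),4),'to top',np.round(tool_delta(s,(*c,tz)),4))
E
python3 find.py .531 -.2415 .09 .03 w3
python3 - <<'E'
from station import viewer
import cv2
p,d=viewer.camera('top');cv2.imwrite('pics/t2.png',cv2.resize(p[160:290,110:460],None,fx=2,fy=2))
E
```

```text
[ 0.53151971 -0.23721766  0.20300743] ztop 0.08964810192680382 top [ 0.5308 -0.2436] 0.01681036502122879 all [ 0.5322 -0.2422] 0.021565446630120277 delta to guess [-0.0042  0.0008  0.173 ] to top [-0.0063  0.0013  0.173 ]
```

View pics/t2.png

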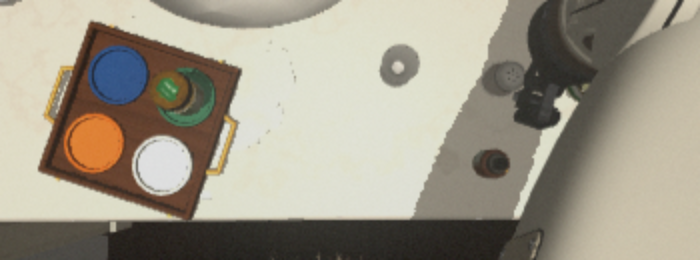

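View pics/w3.png

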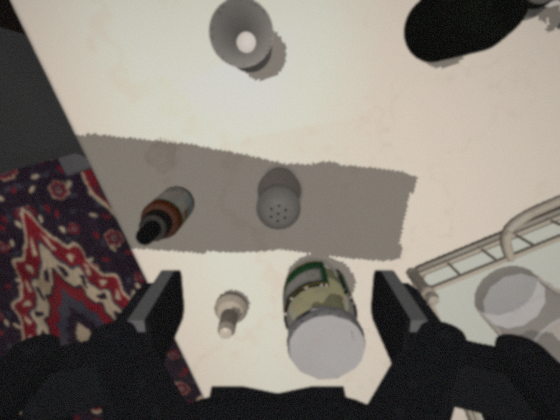

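The top view shows the spice jar standing in the green cup (lid at 168,88 by parallax). The wrist view shows the salt shaker (278,200), dropper (165,215), olive (325,320) and stopper (230,310).

Call:
move_arm(increments="-0.0055 0.001 0.03 0 0 0 0.1; 0 0 0.04 0 0 0 0.1; 0 0 0.04 0 0 0 0.1; 0 0 0.04 0 0 0 0.1; 0 0 0.023 0 0 0 0.1; 0 0 0 0 0 0 0.1; 0 0 0 0 0 0 0.8; 0 0 0 0 0 0 0.8")

```text
t: 11.3
tool_pos: [0.5318, -0.2441, 0.0315]
ee_rot: [[0.318, 0.948, 0.003], [0.948, -0.318, -0.001], [-0.0, 0.003, -1.0]]
contact_force: [-1.1, -0.7, 2.6]
grip_width: 0.0412
finger_force: 1.4
```

Call:
move_arm(increments="0 0 0 0 0 0 0.8; 0 0 0 0 0 0 0.8; 0 0 0 0 0 0 0.8; 0 0 0 0 0 0 0.8; 0 0 -0.02 0 0 0 0.8; 0 0 -0.035 0 0 0 0.8; 0 0 -0.035 0 0 0 0.8; 0 0 0 0 0 0 0.8")

```text
t: 12.3
tool_pos: [0.5331, -0.2447, 0.1237]
ee_rot: [[0.318, 0.948, 0.007], [0.948, -0.318, -0.003], [-0.001, 0.008, -1.0]]
contact_force: [-0.2, -0.5, -2.3]
grip_width: 0.0389
finger_force: 35.4
```

```bash
python3 - <<'E'
from station import r,viewer
import cv2,numpy as np
s=r.sense();print(s['tool_pos'],s['grip_width'],s['joint_positions'])
a,_=viewer.camera('wrist');b,_=viewer.camera('scene')
cv2.imwrite('pics/c4.png',np.hstack([a[120:420,130:430],cv2.resize(b[190:340,200:350],(300,300))]))
E
```

```text
[ 0.53310428 -0.24471775  0.12374961] 0.0388593719962024 [-2.46579407e+01  2.68245344e+01  2.76210558e+00  6.54660479e+01
  1.51873736e-03  8.39069127e+01]
```

View pics/c4.png

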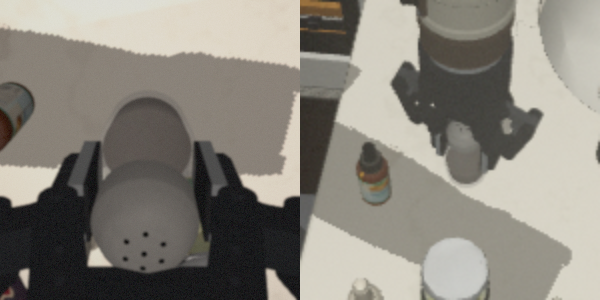

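The shaker is held upright, the pads centred on its body; carry on to the white cup.

Call:
move_arm(increments="0.02 -0.013 0 0 0 0 0.8; 0.039 -0.025 0 0 0 0 0.8; 0.039 -0.025 0 0 0 0 0.8; 0.039 -0.025 0 0 0 0 0.8; 0.039 -0.025 0 0 0 0 0.8; 0.039 -0.025 0 0 0 0 0.8; 0.039 -0.025 0 0 0 0 0.8; 0.039 -0.025 0 0 0 0 0.8")

```text
t: 13.4
tool_pos: [0.4438, 0.0952, 0.1183]
ee_rot: [[0.318, 0.948, -0.003], [0.948, -0.318, -0.001], [-0.001, -0.003, -1.0]]
contact_force: [0.7, -0.1, -1.3]
grip_width: 0.0385
finger_force: 35.4
```

Call:
move_arm(increments="0.039 -0.025 0 0 0 0 0.8; 0.019 -0.012 0 0 0 0 0.8; 0 0 0 0 0 0 0.8; 0 0 0 0 0 0 0.8; 0 0 0 0 0 0 0.8; 0 0 0 0 0 0 0.8; 0 0 0 0 0 0 0.8; 0 0 0 0 0 0 0.8")

```text
t: 14.4
tool_pos: [0.4291, 0.1606, 0.1199]
ee_rot: [[0.319, 0.948, 0.0], [0.948, -0.319, 0.0], [0.0, 0.0, -1.0]]
contact_force: [0.4, 0.3, -1.4]
grip_width: 0.0384
finger_force: 35.4
```

```bash
python3 - <<'E'
from station import r
from h import *
s=r.sense();print(s['tool_pos'],np.round(s['ee_rot'],3).tolist(),tool_delta(s,(.4315,.1605,.043)))
E
python3 cups.py w5
```

```text
[0.42912081 0.16057291 0.1198645 ] [[0.319, 0.948, 0.0], [0.948, -0.319, 0.0], [0.0, 0.0, -1.0]] [0.00068451 0.00227051 0.07686478]
[0.4291 0.1606 0.1199]
blue [416.  73.] [110. 124.] rim ray [0.5404 0.2173] floor pts [0.5384 0.2162] 0.0342 0.0119
green [403. 204.] [ 96. 104.] rim ray [0.5135 0.1365] floor pts [0.5116 0.1382] 0.0342 0.0135
orange [280.  73.] [118. 128.] rim ray [0.4597 0.2447] floor pts [0.4586 0.243 ] 0.045 0.0118
white [280. 205.] [100. 103.] rim ray [0.4327 0.1632] floor pts [0.4306 0.1617] 0.0372 0.0119
```

Call:
move_arm(increments="0.002 0.003 0.02 0 0 0 0.8; 0 0 0.03 0 0 0 0.8; 0 0 0.018 0 0 0 0.8; 0 0 0.006 0 0 0 0.8; 0 0 0.001 0 0 0 0.8; 0 0 0.001 0 0 0 0.8; 0 0 0.001 0 0 0 0.8; 0 0 0 0 0 0 0.8")

```text
t: 15.45
tool_pos: [0.4327, 0.1619, 0.0432]
ee_rot: [[0.318, 0.948, 0.001], [0.948, -0.318, 0.0], [0.0, 0.001, -1.0]]
contact_force: [0.7, -0.4, -1.1]
grip_width: 0.0385
finger_force: 35.4
```

Call:
move_arm(increments="0 0 0.0005 0 0 0 0.8; 0 0 0.0005 0 0 0 0.8; 0 0 0 0 0 0 0.8; 0 0 0 0 0 0 0.8; 0 0 0 0 0 0 0.8; 0 0 0 0 0 0 0.8; 0 0 0 0 0 0 0.8; 0 0 0 0 0 0 0.8")

```text
t: 16.45
tool_pos: [0.4329, 0.162, 0.0429]
ee_rot: [[0.318, 0.948, 0.001], [0.948, -0.318, 0.001], [0.001, 0.001, -1.0]]
contact_force: [-1.0, -0.1, 7.3]
grip_width: 0.0385
finger_force: 36.6
```

Call:
move_arm(increments="0 0 -0.0005 0 0 0 0.8; 0 0 0 0 0 0 0.55; 0 0 0 0 0 0 0.45; 0 0 0 0 0 0 0.35; 0 0 0 0 0 0 0.3; 0 0 0 0 0 0 0.3; 0 0 0 0 0 0 0.3; 0 0 -0.02 0 0 0 0.3")

```text
t: 17.45
tool_pos: [0.431, 0.1612, 0.0612]
ee_rot: [[0.318, 0.948, -0.004], [0.948, -0.318, -0.001], [-0.002, -0.003, -1.0]]
contact_force: [0.9, 0.4, -0.2]
grip_width: 0.0597
finger_force: 0.0
```

```bash
python3 - <<'E'
from station import r
from h import *
s=r.sense();print(s['tool_pos'],tool_delta(s,(.4325,-.228,.2)))
E
```

```text
[0.43104795 0.16117017 0.06121243] [-0.36879157  0.12490108 -0.13823898]
```

Call:
move_arm(increments="0 0 -0.04 0 0 0 0.3; 0 0 -0.05 0 0 0 0.3; 0 0 -0.045 0 0 0 0.3; -0.04 0.0135 0 0 0 0 0.3; -0.04 0.0135 0 0 0 0 0.3; -0.04 0.0135 0 0 0 0 0.3; -0.04 0.0135 0 0 0 0 0.3; -0.04 0.0135 0 0 0 0 0.3")

```text
t: 18.45
tool_pos: [0.4327, -0.0507, 0.1974]
ee_rot: [[0.318, 0.948, 0.001], [0.948, -0.318, -0.0], [0.0, 0.001, -1.0]]
contact_force: [0.4, -0.6, 0.9]
grip_width: 0.0596
finger_force: 0.0
```

Call:
move_arm(increments="-0.04 0.0135 0 0 0 0 0.3; -0.04 0.0135 0 0 0 0 0.3; -0.04 0.0135 0 0 0 0 0.3; -0.04 0.0135 0 0 0 0 0.3; 0 0 0 0 0 0 0.2; 0 0 0 0 0 0 0.2; 0 0 0 0 0 0 0.2; 0 0 0 0 0 0 0.2")

```text
t: 19.45
tool_pos: [0.4332, -0.2173, 0.1974]
ee_rot: [[0.317, 0.948, 0.0], [0.948, -0.317, -0.0], [0.0, 0.0, -1.0]]
contact_force: [-0.0, 0.3, -0.1]
grip_width: 0.0683
finger_force: 0.0
```

```bash
python3 find.py .4325 -.228 .102 .034 w6
python3 - <<'E'
from station import viewer
import cv2,numpy as np
p,d=viewer.camera('top');q,d=viewer.camera('scene')
cv2.imwrite('pics/t6.png',np.hstack([cv2.resize(p[160:280,120:240],(400,400)),cv2.resize(q[100:200,230:330],(400,400))]))
E
```

```text
[ 0.43316328 -0.21725974  0.19740853] ztop 0.10074883409192537 top [ 0.4326 -0.2281] 0.006585364229977131 all [ 0.4328 -0.2278] 0.01678425818681717 delta to guess [-0.0104  0.0028  0.1634] to top [-0.0104  0.0029  0.1634]
```

View pics/t6.png

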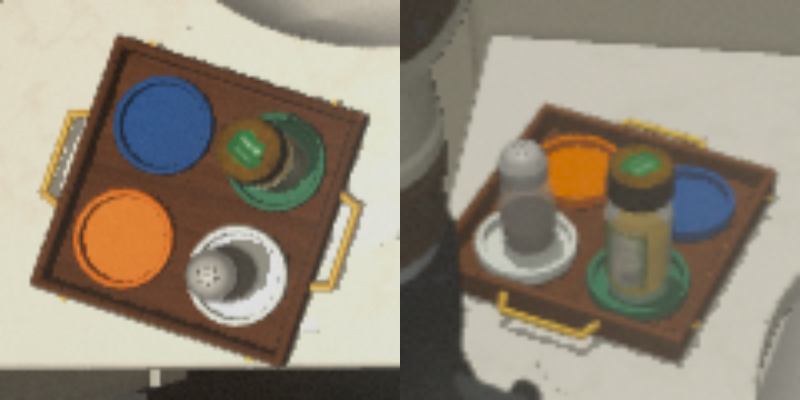

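Both pieces stand upright: the jar in green and the shaker in white. Next, the dropper at (0.4326, -0.228), 101 mm high, agreeing with its size.

Call:
move_arm(increments="-0.0105 0.003 0.02 0 0 0 0.2; 0 0 0.04 0 0 0 0.2; 0 0 0.04 0 0 0 0.2; 0 0 0.04 0 0 0 0.2; 0 0 0.0215 0 0 0 0.2; 0 0 0 0 0 0 0.2; 0 0 0 0 0 0 0.85; 0 0 0 0 0 0 0.85")

```text
t: 20.6
tool_pos: [0.4336, -0.2296, 0.0372]
ee_rot: [[0.318, 0.948, 0.002], [0.948, -0.318, -0.001], [-0.001, 0.003, -1.0]]
contact_force: [-0.4, 0.3, 0.4]
grip_width: 0.0327
finger_force: 0.6
```

Call:
move_arm(increments="0 0 0 0 0 0 0.85; 0 0 0 0 0 0 0.85; 0 0 0 0 0 0 0.85; 0 0 0 0 0 0 0.85; 0 0 -0.02 0 0 0 0.85; 0 0 -0.04 0 0 0 0.85; 0 0 -0.04 0 0 0 0.85; 0 0 0 0 0 0 0.85")

```text
t: 21.6
tool_pos: [0.435, -0.2304, 0.1394]
ee_rot: [[0.318, 0.948, 0.007], [0.948, -0.318, -0.004], [-0.001, 0.008, -1.0]]
contact_force: [0.5, -0.6, -0.3]
grip_width: 0.0311
finger_force: 35.3
```

```bash
python3 - <<'E'
from station import r,viewer
from h import *
s=r.sense();print(s['tool_pos'],s['grip_width'],s['finger_force'],tool_delta(s,(.4595,.2435,.049)))
E
```

```text
[ 0.43500528 -0.23040001  0.13938262] 0.031063137611758204 35.2799578095437 [ 0.45715034 -0.12837099  0.08879578]
```

Call:
move_arm(increments="0 0 -0.03 0 0 0 0.85; 0 0 -0.02 0 0 0 0.85; 0.0414 -0.0114 0 0 0 0 0.85; 0.0414 -0.0114 0 0 0 0 0.85; 0.0414 -0.0114 0 0 0 0 0.85; 0.0414 -0.0114 0 0 0 0 0.85; 0.0414 -0.0114 0 0 0 0 0.85; 0.0414 -0.0114 0 0 0 0 0.85")

```text
t: 22.6
tool_pos: [0.446, 0.0295, 0.1847]
ee_rot: [[0.318, 0.948, -0.002], [0.948, -0.318, -0.0], [-0.001, -0.002, -1.0]]
contact_force: [0.2, 0.0, -0.2]
grip_width: 0.0312
finger_force: 35.3
```

Call:
move_arm(increments="0.0414 -0.0114 0 0 0 0 0.85; 0.0414 -0.0114 0 0 0 0 0.85; 0.0414 -0.0114 0 0 0 0 0.85; 0.0414 -0.0114 0 0 0 0 0.85; 0.0414 -0.0114 0 0 0 0 0.85; 0 0 0 0 0 0 0.85; 0 0 0 0 0 0 0.85; 0 0 0 0 0 0 0.85")

```text
t: 23.6
tool_pos: [0.4584, 0.2413, 0.1854]
ee_rot: [[0.32, 0.948, -0.001], [0.948, -0.32, -0.001], [-0.001, -0.001, -1.0]]
contact_force: [0.3, -0.2, -0.6]
grip_width: 0.0309
finger_force: 35.3
```

```bash
python3 - <<'E'
from station import r,viewer
from h import *
s=r.sense();print(s['tool_pos'],s['grip_width'],s['joint_positions'],tool_delta(s,(.4595,.2435,.049)))
E
python3 cups.py w7
```

```text
[0.45837213 0.24130447 0.18540188] 0.030922607962805465 [ 2.77725003e+01  1.72562027e+01 -1.99467521e+00  7.08168194e+01
 -1.44737574e-02  1.36418348e+02] [0.00258139 0.00045287 0.13639904]
[0.4584 0.2413 0.1854]
blue [375. 183.] [78. 83.] rim ray [0.5405 0.2176] floor pts [0.5395 0.2175] 0.034 0.012
green [371. 267.] [58. 72.] rim ray [0.5167 0.1416] floor pts [0.514  0.1386] 0.0333 0.0143
orange [276. 183.] [84. 85.] rim ray [0.4591 0.2448] floor pts [0.4583 0.2432] 0.045 0.0118
```

View pics/w7.png

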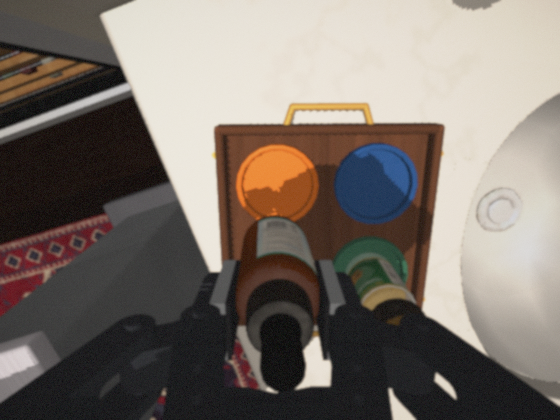

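The dropper is upright in the gripper; the orange cup (277,183) is ahead as measured.

Call:
move_arm(increments="0.0025 0.0005 0.02 0 0 0 0.85; 0 0 0.04 0 0 0 0.85; 0 0 0.04 0 0 0 0.85; 0 0 0.025 0 0 0 0.85; 0 0 0.009 0 0 0 0.85; 0 0 0.002 0 0 0 0.85; 0 0 0.001 0 0 0 0.85; 0 0 0 0 0 0 0.85")

```text
t: 24.65
tool_pos: [0.4607, 0.2451, 0.0499]
ee_rot: [[0.318, 0.948, 0.002], [0.948, -0.318, 0.001], [0.002, 0.001, -1.0]]
contact_force: [0.4, 0.5, -0.1]
grip_width: 0.0304
finger_force: 35.3
```

Call:
move_arm(increments="0 0 0.001 0 0 0 0.85; 0 0 0.0005 0 0 0 0.85; 0 0 0 0 0 0 0.85; 0 0 0 0 0 0 0.85; 0 0 0 0 0 0 0.85; 0 0 0 0 0 0 0.85; 0 0 0 0 0 0 0.85; 0 0 0 0 0 0 0.85")

```text
t: 25.65
tool_pos: [0.4605, 0.2452, 0.0483]
ee_rot: [[0.318, 0.948, 0.002], [0.948, -0.318, 0.001], [0.001, 0.001, -1.0]]
contact_force: [-0.7, -0.6, 5.8]
grip_width: 0.0307
finger_force: 35.8
```

Contact at 5.8 N, so it stands on the floor; release.

Call:
move_arm(increments="0 0 -0.0005 0 0 0 0.85; 0 0 0 0 0 0 0.62; 0 0 0 0 0 0 0.55; 0 0 0 0 0 0 0.45; 0 0 0 0 0 0 0.4; 0 0 0 0 0 0 0.4; 0 0 0 0 0 0 0.4; 0 0 -0.02 0 0 0 0.4")

```text
t: 26.65
tool_pos: [0.4585, 0.244, 0.0666]
ee_rot: [[0.318, 0.948, -0.004], [0.948, -0.318, -0.002], [-0.003, -0.003, -1.0]]
contact_force: [-0.2, 0.4, 0.0]
grip_width: 0.0515
finger_force: 0.0
```

Call:
move_arm(increments="0 0 -0.04 0 0 0 0.4; 0 0 -0.05 0 0 0 0.4; 0 0 -0.045 0 0 0 0.4; -0.04 0.013 0 0 0 0 0.4; -0.04 0.013 0 0 0 0 0.4; -0.04 0.013 0 0 0 0 0.4; -0.04 0.013 0 0 0 0 0.4; -0.04 0.013 0 0 0 0 0.4")

```text
t: 27.65
tool_pos: [0.4577, 0.0331, 0.2029]
ee_rot: [[0.318, 0.948, 0.0], [0.948, -0.318, -0.0], [0.0, 0.0, -1.0]]
contact_force: [1.3, 0.2, 0.1]
grip_width: 0.0515
finger_force: 0.0
```

```bash
python3 - <<'E'
from station import r
from h import *
s=r.sense();print(s['tool_pos'],s['grip_width'],tool_delta(s,(.4422,-.35,.18)))
E
```

```text
[0.45770631 0.03314326 0.20293991] 0.05154283009255767 [-0.36816392  0.10721125  0.02294604]
```

Call:
move_arm(increments="-0.045 0.013 0 0 0 0 0.4; -0.045 0.013 0 0 0 0 0.4; -0.045 0.013 0 0 0 0 0.4; -0.045 0.013 0 0 0 0 0.4; -0.045 0.013 0 0 0 0 0.4; -0.045 0.013 0 0 0 0 0.4; -0.045 0.013 0 0 0 0 0.4; -0.035 0.011 0.02 0 0 0 0.4")

```text
t: 28.65
tool_pos: [0.4439, -0.3326, 0.1842]
ee_rot: [[0.319, 0.948, 0.004], [0.948, -0.319, -0.003], [-0.001, 0.004, -1.0]]
contact_force: [0.4, -0.0, -0.2]
grip_width: 0.0513
finger_force: 0.0
```

Call:
move_arm(increments="0 0 0 0 0 0 0.4; 0 0 0 0 0 0 0.4; 0 0 0 0 0 0 0.4; 0 0 0 0 0 0 0.4; 0 0 0 0 0 0 0.4; 0 0 0 0 0 0 0.4; 0 0 0 0 0 0 0.4; 0 0 0 0 0 0 0.4")

```text
t: 29.65
tool_pos: [0.4431, -0.3298, 0.1828]
ee_rot: [[0.318, 0.948, -0.0], [0.948, -0.318, 0.0], [0.0, -0.0, -1.0]]
contact_force: [-0.6, 0.5, 0.7]
grip_width: 0.0513
finger_force: 0.0
```

```bash
python3 find.py .4422 -.35 .052 .0195 w8
python3 - <<'E'
from station import viewer
import cv2,numpy as np
p,d=viewer.camera('top');q,d=viewer.camera('scene')
cv2.imwrite('pics/t8.png',np.hstack([cv2.resize(p[160:280,120:240],(400,400)),cv2.resize(q[100:200,230:330],(400,400))]))
E
```

```text
[ 0.44309805 -0.32980511  0.18276857] ztop 0.052676690081249825 top [ 0.4426 -0.3516] 0.008610655553638935 all [ 0.443  -0.3517] 0.017691029235720634 delta to guess [-0.0194  0.0056  0.1633] to top [-0.0209  0.0065  0.1633]
```

View pics/t8.png

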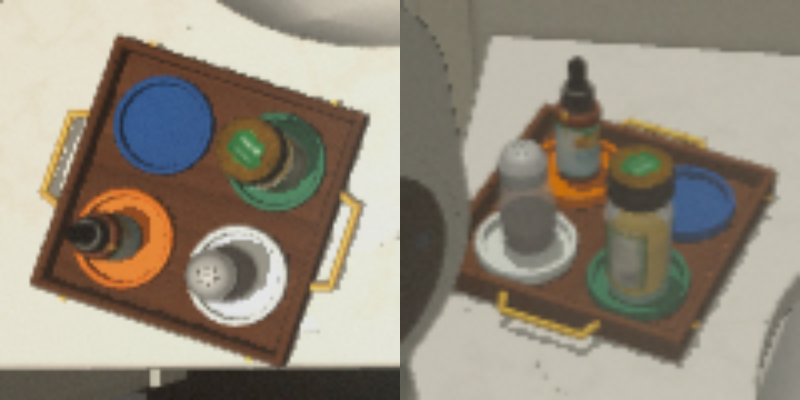

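View pics/w8.png

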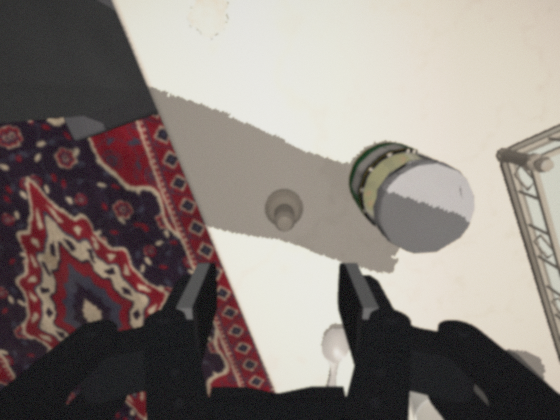

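Three pieces stand in their cups. The stopper (284,210) is clear, with the olive jar to its right (418,200); the part-closed fingers clear the jar by about 12 mm.

Call:
move_arm(increments="-0.0205 0.0063 0.02 0 0 0 0.4; 0 0 0.04 0 0 0 0.4; 0 0 0.04 0 0 0 0.4; 0 0 0.04 0 0 0 0.4; 0 0 0.0225 0 0 0 0.4; 0 0 0 0 0 0 0.4; 0 0 0 0 0 0 0.4; 0 0 0 0 0 0 0.95")

```text
t: 30.8
tool_pos: [0.4434, -0.3523, 0.0216]
ee_rot: [[0.319, 0.948, 0.002], [0.948, -0.319, -0.002], [-0.001, 0.002, -1.0]]
contact_force: [-1.1, -0.9, 1.2]
grip_width: 0.0341
finger_force: 0.0
```

Call:
move_arm(increments="0 0 0 0 0 0 0.95; 0 0 0 0 0 0 0.95; 0 0 0 0 0 0 0.95; 0 0 0 0 0 0 0.95; 0 0 0 0 0 0 0.95; 0 0 -0.02 0 0 0 0.95; 0 0 -0.04 0 0 0 0.95; 0 0 -0.04 0 0 0 0.95")

```text
t: 31.8
tool_pos: [0.4423, -0.3507, 0.1208]
ee_rot: [[0.318, 0.948, -0.001], [0.948, -0.318, 0.001], [0.001, -0.001, -1.0]]
contact_force: [0.7, 0.1, 0.2]
grip_width: 0.0157
finger_force: 33.9
```

```bash
python3 - <<'E'
from station import r,viewer
from h import *
s=r.sense();print(s['tool_pos'],s['grip_width'],s['finger_force'],tool_delta(s,(.5405,.2168,.2)))
a,_=viewer.camera('wrist');b,_=viewer.camera('scene')
cv2.imwrite('pics/c9.png',np.hstack([a[120:420,130:430],cv2.resize(b[250:400,160:310],(300,300))]))
E
```

```text
[ 0.44229035 -0.35065609  0.12082373] 0.015693227272102657 33.87779043900082 [ 0.56929909 -0.08739591 -0.07861884]
```

View pics/c9.png

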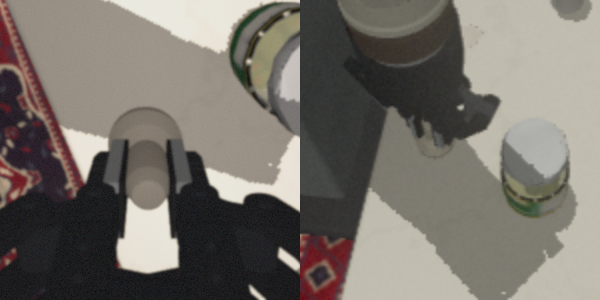

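Stopper held by the stem, upright, olive jar untouched.

Call:
move_arm(increments="0 0 -0.04 0 0 0 0.95; 0 0 -0.04 0 0 0 0.95; 0.0407 -0.0063 0 0 0 0 0.95; 0.0407 -0.0063 0 0 0 0 0.95; 0.0407 -0.0063 0 0 0 0 0.95; 0.0407 -0.0063 0 0 0 0 0.95; 0.0407 -0.0063 0 0 0 0 0.95; 0.0407 -0.0063 0 0 0 0 0.95")

```text
t: 32.9
tool_pos: [0.4841, -0.1061, 0.1993]
ee_rot: [[0.318, 0.948, -0.001], [0.948, -0.318, 0.001], [0.0, -0.001, -1.0]]
contact_force: [0.6, -0.3, -0.4]
grip_width: 0.0161
finger_force: 34.0
```

Call:
move_arm(increments="0.0407 -0.0063 0 0 0 0 0.95; 0.0407 -0.0063 0 0 0 0 0.95; 0.0407 -0.0063 0 0 0 0 0.95; 0.0407 -0.0062 0 0 0 0 0.95; 0.0407 -0.0062 0 0 0 0 0.95; 0.0407 -0.0062 0 0 0 0 0.95; 0.0407 -0.0062 0 0 0 0 0.95; 0.0407 -0.0062 0 0 0 0 0.95")

```text
t: 33.9
tool_pos: [0.5404, 0.2182, 0.1991]
ee_rot: [[0.318, 0.948, -0.002], [0.948, -0.318, -0.0], [-0.001, -0.001, -1.0]]
contact_force: [0.7, -1.1, -1.4]
grip_width: 0.0159
finger_force: 34.0
```

Call:
move_arm(increments="0 0 0 0 0 0 0.95; 0 0 0 0 0 0 0.95; 0 0 0 0 0 0 0.95; 0 0 0 0 0 0 0.95; 0 0 0 0 0 0 0.95; 0 0 0 0 0 0 0.95; 0 0 0 0 0 0 0.95; 0 0 0 0 0 0 0.95")

```text
t: 34.9
tool_pos: [0.5408, 0.2168, 0.2003]
ee_rot: [[0.318, 0.948, 0.0], [0.948, -0.318, -0.0], [-0.0, 0.0, -1.0]]
contact_force: [0.3, 0.5, -0.8]
grip_width: 0.0158
finger_force: 34.0
```

```bash
python3 - <<'E'
from station import r,viewer
from h import *
s=r.sense();print(s['tool_pos'],s['grip_width'],tool_delta(s,(.5405,.2168,.0315)))
E
python3 cups.py w10
```

```text
[0.54084481 0.21680899 0.20031041] 0.01575546667056997 [-1.17320045e-04 -3.24700179e-04  1.68810410e-01]
[0.5408 0.2168 0.2003]
blue [277. 183.] [76. 77.] rim ray [0.5411 0.2172] floor pts [0.5401 0.2175] 0.0338 0.012
orange [183. 183.] [80. 84.] rim ray [0.4602 0.2444] floor pts [0.4591 0.2433] 0.0448 0.0121
white [189. 269.] [69. 74.] rim ray [0.4327 0.1632] floor pts [0.4326 0.1615] 0.0359 0.0148
```

Call:
move_arm(increments="0 0 0.03 0 0 0 0.95; 0 0 0.04 0 0 0 0.95; 0 0 0.035 0 0 0 0.95; 0 0 0.025 0 0 0 0.95; 0 0 0.02 0 0 0 0.95; 0 0 0.012 0 0 0 0.95; 0 0 0.004 0 0 0 0.95; 0 0 0 0 0 0 0.95")

```text
t: 35.95
tool_pos: [0.5412, 0.217, 0.0347]
ee_rot: [[0.318, 0.948, 0.001], [0.948, -0.318, 0.0], [0.0, 0.0, -1.0]]
contact_force: [-0.4, -0.2, -0.5]
grip_width: 0.0158
finger_force: 34.0
```

Call:
move_arm(increments="0 0 0.001 0 0 0 0.95; 0 0 0.001 0 0 0 0.95; 0 0 0.0005 0 0 0 0.95; 0 0 0 0 0 0 0.95; 0 0 0 0 0 0 0.95; 0 0 0 0 0 0 0.95; 0 0 0 0 0 0 0.95; 0 0 0 0 0 0 0.95")

```text
t: 36.95
tool_pos: [0.5414, 0.2171, 0.0329]
ee_rot: [[0.318, 0.948, 0.002], [0.948, -0.318, 0.001], [0.001, 0.001, -1.0]]
contact_force: [-0.8, -0.1, 5.8]
grip_width: 0.016
finger_force: 35.1
```

Call:
move_arm(increments="0 0 -0.0005 0 0 0 0.95; 0 0 0 0 0 0 0.75; 0 0 0 0 0 0 0.6; 0 0 0 0 0 0 0.47; 0 0 0 0 0 0 0.47; 0 0 0 0 0 0 0.47; 0 0 0 0 0 0 0.47; 0 0 -0.02 0 0 0 0.47")

```text
t: 37.95
tool_pos: [0.5393, 0.2162, 0.0508]
ee_rot: [[0.318, 0.948, -0.004], [0.948, -0.318, -0.002], [-0.003, -0.003, -1.0]]
contact_force: [0.5, 0.4, 0.2]
grip_width: 0.0449
finger_force: 0.0
```

Call:
move_arm(increments="0 0 -0.04 0 0 0 0.47; 0 0 -0.05 0 0 0 0.47; 0 0 -0.05 0 0 0 0.47; 0 0 -0.03 0 0 0 0.47; -0.04 0 0 0 0 0 0.47; -0.04 0 0 0 0 0 0.47; -0.04 0 0 0 0 0 0.47; -0.04 0 0 0 0 0 0.47")

```text
t: 38.95
tool_pos: [0.4894, 0.064, 0.2224]
ee_rot: [[0.318, 0.948, 0.0], [0.948, -0.318, -0.0], [0.0, 0.0, -1.0]]
contact_force: [0.6, 0.2, 0.1]
grip_width: 0.045
finger_force: 0.0
```

Call:
move_arm(increments="-0.04 0 0 0 0 0 0.47; -0.04 0 0 0 0 0 0.47; -0.04 0 0 0 0 0 0.47; -0.03 0 0 0 0 0 0.47; 0 0 0 0 0 0 0.47; 0 0 0 0 0 0 0.47; 0 0 0 0 0 0 0.47; 0 0 0 0 0 0 0.47")

```text
t: 39.95
tool_pos: [0.4424, -0.0763, 0.2222]
ee_rot: [[0.317, 0.948, -0.0], [0.948, -0.317, 0.0], [0.0, -0.0, -1.0]]
contact_force: [-0.1, -0.3, 0.5]
grip_width: 0.0451
finger_force: 0.0
```

```bash
python3 - <<'E'
from station import viewer
import cv2,numpy as np
p,d=viewer.camera('top');q,d=viewer.camera('scene')
cv2.imwrite('pics/t11.png',np.hstack([cv2.resize(p[160:280,120:240],(400,400)),cv2.resize(q[100:200,230:330],(400,400))]))
E
```

```text
(no output)
```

View pics/t11.png

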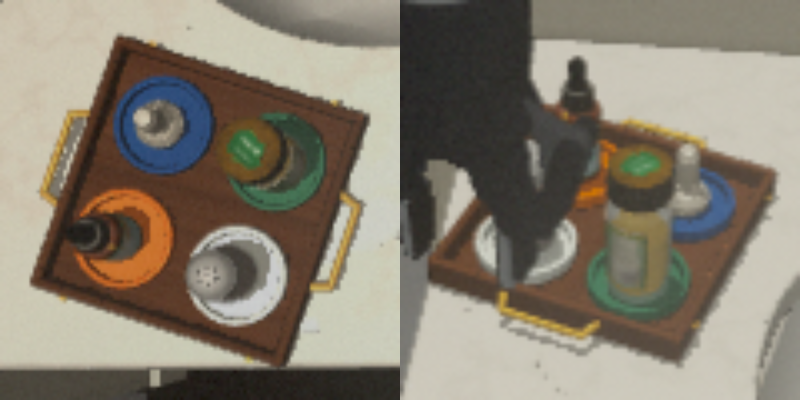

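All four pieces stand upright in their cups and the arm is clear.

```bash
python3 -c "
from station import order
print(order.finish_job())"
```

```text
the job is handed in; nothing more can be done
None
```

The job is handed in: the last pictures show the spice jar, salt shaker, dropper bottle and stopper upright in the green, white, orange and blue cups; I never touched the olive jar or the measure, and it took about 40 s of the 112 s allowed.

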